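Open the glaze jar in its bench brace

ROBOT

A 6-joint arm with a two-finger parallel gripper is mounted at the origin on the work surface. World frame = base frame: x ahead of the robot, y to its left, z up, the work surface at z = 0. Lengths are in mm, angles in rad, forces in N, time in s.
With the tool pointing down it reaches from about 275 to 750 mm from the base axis. Payload 10.2 kg.
Tool frame: the origin (TCP) lies between the finger pads; the fingertips stand 8 mm ahead of it and the grasp point (between the pads) lies 11 mm behind it; z points along the fingers, x is the direction in which the jaws open and shut, and the axes are right-handed (so a half turn about z gives the same grasp; the last joint's range is limited). The gripper opens to 85 mm and grips with 20 to 120 N. Pads are 22 mm wide; open, the fingers measure 114 mm over their backs; the gripper's body (76 mm by 85 mm) begins 54 mm behind the grasp point. The pads swing forward as they close: fully open they stand 13 mm farther back than shut.
Start: joints at [-1.538, 0.313, 1.498, -0, 1.331, -0.223], TCP at [132.822, -507.927, 239.294] pointing down, gripper open.
Joint ranges: [-2.94, 2.94], [-0.97, 2.17], [0.19, 2.56], [-1.23, 4.37], [0.02, 3.11], [-2.88, 2.88]. Speed limits (rad/s): [2.39, 2.39, 3.01, 3.14, 3.14, 3.14].

INTERFACE

Orientations are given as a unit quaternion [w, x, y, z].
In Python, from rig import sense, eyes, ctrl gives the robot as it stands.
- The arm moves only by the tool move_arm, never from a script. Its argument "rows" is a list that holds one entry, the list of rows, each a list of 5 numbers: the shift along the tool's x, y, z in mm, then the turn about the tool's z in units of 6 degrees (1.0 is 6 degrees), then the gripper command: -1 is shut, 1 is fully open, values between are in proportion. In form: [[[dx, dy, dz, roll, jaw], ...]]. A call has 1 to 12 rows; each row is the pose to reach, as a shift and turn from the pose measured when the call began, along the tool's axes at that moment; what a row does not reach only later rows make up. A row lasts 1/8 s, in which the tool goes at most 62.5 mm and 10.7 degrees, less where a joint would pass 70% of its speed; a pose out of reach is approached as far as the arm can. A call with a gripper value outside its range is refused whole. The fingers move at their own pace and stop on an object; "squeeze" is the grip in N (left out, the last holds). Time passes only in rows, so rows that repeat a pose let the fingers close. It gives the time, the measured TCP pose, the force and the opening at its end, in the units of the state.
- sense(): the state, without advancing time (a new reading comes with each control period).
- eyes.capture(name): name is "scene" or "top" or "wrist"; returns a dict with "color" (384x512x3 uint8, blue, green, red), "vertical_fov" (degrees; the focal length in pixels is half the picture's height over the tangent of half this angle, whatever the lens; pixels are square), "cx", "cy" (the principal point, pixels), "xyz" and "attitude" of the camera in the world. Camera axes: x right, y down, z forward; pixel columns grow to the right and rows downward; lengths in mm; the calibration is good to about 2 mm. A picture is of the moment at which its call begins. There is no depth.
- ctrl.finish_job(): hands the job in, once; it reports no verdict.
The state is a dict: "time_s": time; "joints": joint angles; "dq": joint speeds; "tau": joint torques, N m; "eef_pos": TCP position; "ee_rot": TCP orientation; "force": force on the tool from outside, world axes, zero at the start; "wrist_torque": the same for the moment, N m; "grip_width": opening from 0.0 (shut) to 1.0 (fully open).
Only numpy, scipy, OpenCV 4.12 (cv2) and the standard library are available. Lean on these libraries where they do the work, as an engineer would, in place of code of your own. Each camera call takes 0.05 s, during which the arm holds its last target. There are 200 camera calls.

TASK

Stand the square glaze jar down in the square socket of the wooden brace block, so that it cannot turn, with its cap still screwed on. Then unscrew the tight cap anticlockwise until its threads come free, lift it straight off and finish still holding it level in the gripper just above the jar's mouth, about a finger's breadth clear; do not put it down or let go. Leave the jar upright and fully down in the brace, and leave the bowl, the mould and the brush where they are.

Things in the scene. Friction and masses are not known exactly. Their poses are not given: they have to be found in the camera images.
- jar: white plastic jar, loose, about 0.25 to 0.45 kg: square body 76 x 76 mm, 76 mm high, sloped shoulder to 80 mm, then a round 40 mm diameter neck up to the rim at 97 mm; origin at the centre of its underside, z up, x and y square to its side faces. Lifting by the screwed-on cap lifts the whole jar.
- jar_rim (a point): centre of the jar's mouth at the rim, on the jar's axis 97 mm above its underside. The neck has three sloping thread ramps (out to 50 mm diameter). A sprung rubber seal disc in the mouth pushes the cap up with about 16 N, so the cap is tight (about 0.4 to 0.8 N m to turn). The seal stays in the jar and stands about 5 mm above the rim once the cap is off.
- cap: grey screw cap on the jar, loose body, 50 g: ribbed round grip part 60 mm in diameter, 20 mm high, over a 58 mm skirt 15 mm high; origin at the centre of the skirt's lower edge, 83 mm above the jar's underside when screwed on (cap top at 118 mm); z up. Fully tight, its x axis lies along the jar's x axis (clockwise stop 2 degrees beyond); it starts 0 to 7 degrees anticlockwise of that.
- cap_grip (a point): on the cap's axis at mid height of the grip part, 25 mm above the cap's origin. Turned anticlockwise from above the cap rises 2 mm over 60 degrees. From 60 to 84 degrees past fully tight the threads are free: the seal pushes it up 1 to 2 mm more and it lifts straight off. A stop at about 86 degrees ends the turn. Lifted before 60 degrees it takes the jar along.
- brace: wooden brace block, fixed to the bench, 124 x 124 mm, 36 mm high, with a square socket 81 x 81 mm (2.5 mm clearance each side of the jar, mouth chamfered 4 mm), 30 mm deep, floor 6 mm above the bench; origin at the centre of its underside, x and y square to its sides. The jar fits at any of four quarter turns and then has about 4 degrees of turning play.
- bowl: upturned unglazed clay bowl, 120 mm across at the rim on the bench, 62 mm high, leave alone; origin at the centre of its underside
- mould: closed two-part plaster mould block, 70 x 100 mm, 55 mm high, leave alone; origin at the centre of its underside
- brush: brush lying on the bench, leave alone; origin at the centre of its underside
Mind the look-alikes: they are no part of the job. There is more than one size of the cap; the job needs the larger. Of the things that look like the brace, the larger one is meant.

How it is judged (in metres and radians):
On the way, in this order (a step that is already met when the one before it is completed fails the run):
1. the jar stands in the brace with its cap still screwed on (horizontal distance between jar and brace below 0.007 m and z of jar in the frame of brace below 0.01 m and angle between jar's own z axis and vertical below 0.06 rad and z of cap in the frame of jar below 0.092 m and horizontal distance between cap and jar below 0.006 m and angle between the x axis of cap and the x axis of jar, either way round below 0.6 rad), for 0.2 s.
2. the cap is unscrewed, anticlockwise, by turning it on the braced jar (horizontal distance between jar and brace below 0.007 m and z of jar in the frame of brace below 0.01 m and angle between jar's own z axis and vertical below 0.06 rad and z of cap in the frame of jar below 0.092 m and horizontal distance between cap and jar below 0.006 m and angle between the x axis of cap and the x axis of jar, either way round above 0.8 rad), for 0.1 s.
At the end, for the whole second after the job is handed in: The jar stands fully down (within 4 mm of the socket floor, within 7 mm of its centre, upright to 0.06 rad) in the brace; the cap is gripped by the fingers, level to 0.17 rad, still, clear of the jar, its lower edge 4 to 45 mm above the jar's rim and within 20 mm of its axis (horizontal distance between jar and brace below 0.007 m and z of jar in the frame of brace below 0.01 m and angle between jar's own z axis and vertical below 0.06 rad and z of cap in the frame of jar_rim between 0.004 and 0.045 m and horizontal distance between cap and jar_rim below 0.02 m and angle between cap's own z axis and vertical below 0.17 rad and contact force between the fingers and cap above 3 N and contact force between cap and jar below 0.3 N and linear speed of each of cap, jar below 0.03 m/s); the arm keeps its last pose, push and grip.
It fails at once if the upturned bowl is knocked out of place (distance of bowl from where it was at the start of the episode above 0.03 m).
It fails at once if the plaster mould is knocked out of place (distance of mould from where it was at the start of the episode above 0.03 m).
It fails at once if the brush is knocked out of place (distance of brush from where it was at the start of the episode above 0.03 m).
It fails at once if the jar is tipped over (angle between jar's own z axis and vertical above 0.6 rad).
It also fails if it takes over 45 s, if anything falls off the work surface, if the arm or the gripper's body presses on something with over 40 N, if the wrist force passes 120 N, or if a joint passes its speed limit or range.

## Working session

There is one attempt and no reset: what is moved stays moved. The work goes in short steps, Python scripts to look and compute and a tool call to move; the robot and the scene stay as the last step left them, time stands still between calls to the robot, and variables do not carry over. Pictures are saved under pics/ and viewed, about 8 in all and at most 12, crops included, and the job is handed in when it is done.

Besides the shell and the picture viewer there is one more tool, called after ">>>" in YAML: its name, and indented under it one key for each argument. move_arm: Moves the arm, as the interface text tells. Its arguments: {"type":"object","properties":{"rows":{"type":"array","items":{"type":"array","items":{"type":"array","items":{"type":"number"}}}},"squeeze":{"type":"number"}},"required":["rows"]}

```bash
ls; mkdir -p pics; cat > h.py <<'E'
import numpy as np, cv2
from scipy.spatial.transform import Rotation as R
from rig import sense, eyes, ctrl
def q2R(q): return R.from_quat([q[1],q[2],q[3],q[0]]).as_matrix()
def cam(c):
    a=np.array(c["attitude"],float)
    Rm=q2R(a) if a.size==4 else a.reshape(3,3)
    f=c["color"].shape[0]/2/np.tan(np.radians(c["vertical_fov"])/2)
    return Rm,np.array(c["xyz"],float),f,c["cx"],c["cy"]
def ray(c,u,v,z):
    Rm,p,f,cx,cy=cam(c); d=Rm@np.array([(u-cx)/f,(v-cy)/f,1]); return p+d*(z-p[2])/d[2]
def proj(c,P):
    Rm,p,f,cx,cy=cam(c); q=Rm.T@(np.array(P,float)-p); return np.array([cx+f*q[0]/q[2],cy+f*q[1]/q[2]])
def save(c,name): np.save(f"pics/{name}.npy",c,allow_pickle=True); cv2.imwrite(f"pics/{name}.png",c["color"])
def load(name): return np.load(f"pics/{name}.npy",allow_pickle=True).item()
E
python3 - <<'E'
from h import *
s=sense(); print(s)
for n in("scene","top"):
    c=eyes.capture(n); save(c,n+"0"); print({k:v for k,v in c.items() if k!="color"})
E
```

```text
pics
{'time_s': 0.0, 'joints': array([-1.53841565e+00,  3.13468553e-01,  1.49845856e+00,  5.22469956e-06,
        1.33098464e+00, -2.23379535e-01]), 'dq': array([-1.22557718e-03,  5.79036728e-04,  1.65702325e-04,  6.00411191e-04,
        8.92555576e-05, -1.28895552e-03]), 'tau': array([ 5.12316601e-04, -4.12262034e+01, -2.59743726e+01, -9.52753703e-05,
        4.12504451e-03,  7.16722042e-06]), 'eef_pos': array([ 132.80657065, -507.66602581,  238.71749003]), 'ee_rot': array([-5.10332588e-04,  7.91510965e-01, -6.11154610e-01, -4.17819594e-04]), 'force': array([-0.1195805 , -0.17417482, -0.6545636 ]), 'wrist_torque': array([-0.013777  ,  0.01615009,  0.00308648]), 'grip_width': 0.9974885541426958}
{'vertical_fov': 54.03954691211894, 'cx': 254.5260657395098, 'cy': 191.76628815034604, 'xyz': array([1121.32131652,   -1.98093319,  706.2325119 ]), 'attitude': array([-0.23875216,  0.66331637,  0.66958325, -0.23380992])}
{'vertical_fov': 49.353939204143245, 'cx': 255.71200039710763, 'cy': 192.22099043546646, 'xyz': array([ 479.05383782,  -14.58643377, 1033.69086592]), 'attitude': array([-0.04380455,  0.70552706, -0.70523692,  0.0543471 ])}
```

View pics/top0.png

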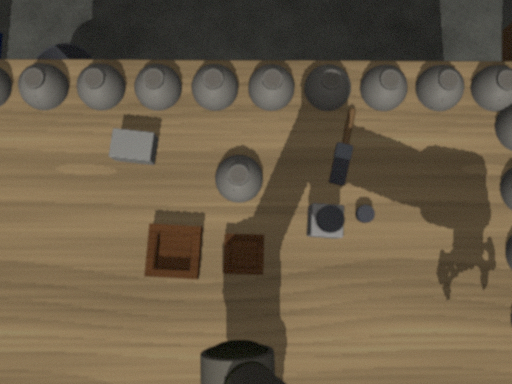

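View pics/scene0.png

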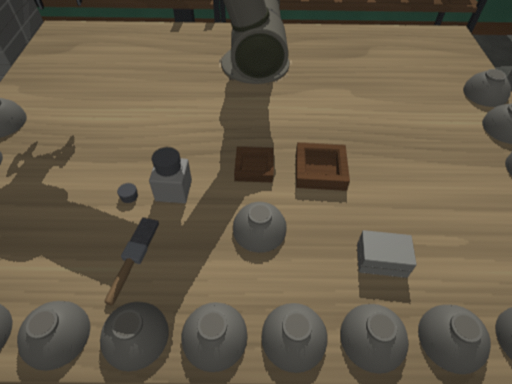

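Top image: brace candidates are the larger block at (174,251) and the smaller one at (244,254). Cap candidates are the one on the jar at (330,219) and a small loose one at (365,213). I choose the jar with its cap and the larger block, and check them in a close crop.

```bash
python3 - <<'E'
from h import *
c=load("top0"); im=c["color"]
a=cv2.resize(im[190:290,130:280],None,fx=5,fy=5,interpolation=cv2.INTER_CUBIC)
b=cv2.resize(im[195:245,300:380],None,fx=5,fy=5,interpolation=cv2.INTER_CUBIC)
a=np.vstack([a[100:480],]) 
o=np.zeros((a.shape[0]+b.shape[0],750,3),np.uint8); o[:a.shape[0],:750]=a; o[a.shape[0]:,:400]=b
o=cv2.convertScaleAbs(o,alpha=2.0); cv2.imwrite("pics/crop0.png",o[:600])
E
```

```text
(no output)
```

View pics/crop0.png

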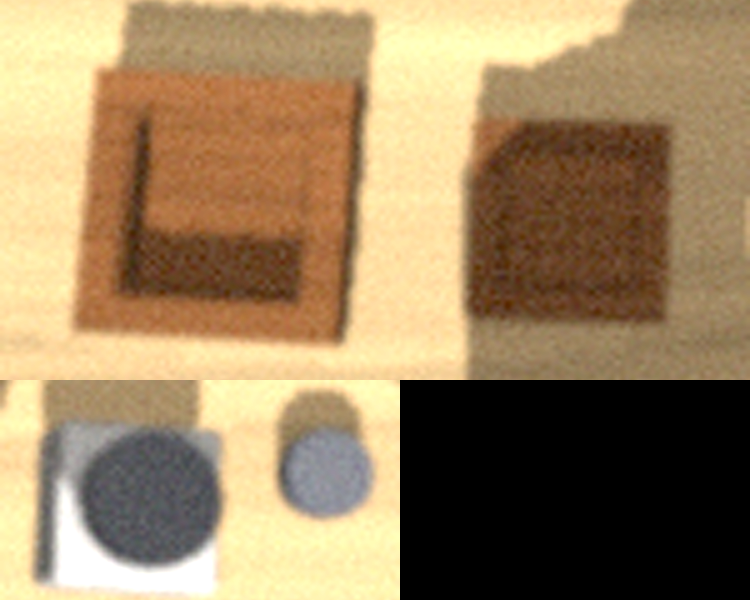

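The crop shows the large brace top with corners at about (97,70), (357,82), (342,342) and (75,330). The jar's cap disc is centred at (150,498), and its body corners are near (62,425), (218,433), (215,592) and (52,585).

```bash
python3 - <<'E'
from h import *
c=load("top0")
B=[ray(c,x/5+130-.4,y/5+210-.4,36)[:2] for x,y in[(97,70),(357,82),(342,342),(75,330)]]
J=[ray(c,x/5+300-.4,(y-380)/5+195-.4,76)[:2] for x,y in[(62,425),(218,433),(215,592),(52,585)]]
C=ray(c,150/5+300-.4,118/5+195-.4,118)
S=ray(c,325/5+300-.4,92/5+195-.4,20)
for n,P in(("brace",B),("jar",J)):
    P=np.array(P); d=np.roll(P,-1,0)-P
    print(n,P.round(0).tolist(),P.mean(0),np.linalg.norm(d,axis=1),np.degrees(np.arctan2(d[:,1],d[:,0])))
print("cap",C,"small cap",S)
s=sense(); print(q2R(s["ee_rot"]).round(3))
for n,u,v in(("bowl",239,178),("mould",134,145),("brush",342,150)): print(n,ray(c,u,v,50))
w=eyes.capture("wrist"); save(w,"wrist0"); print(w["xyz"],cam(w)[0].round(2))
E
```

```text
brace [[543.0, 224.0], [537.0, 101.0], [416.0, 106.0], [421.0, 230.0]] [479.34088085 165.17246524] [123.6020504  121.53801692 124.76122876 121.55552659] [-92.62721106 177.69773643  87.38131069  -2.84869629]
jar [[587.0, -159.0], [583.0, -231.0], [510.0, -228.0], [513.0, -153.0]] [ 548.11934086 -192.69236357] [72.29535111 73.2132051  74.72453243 73.82214838] [-92.88982732 177.22111478  87.55006859  -4.66374143]
cap [ 549.63746901 -190.81729147  118.        ] small cap [ 569.94921567 -295.71286703   20.        ]
[[ 0.253 -0.967 -0.   ]
 [-0.967 -0.253  0.001]
 [-0.001 -0.    -1.   ]]
bowl [650.8266496   10.54346297  50.        ]
mould [730.83430126 263.29989368  50.        ]
brush [ 720.0321954  -238.13873868   50.        ]
[ 213.22242982 -485.35417453  374.07176314] [[ 0.26 -0.92 -0.31]
 [-0.97 -0.24 -0.08]
 [-0.    0.32 -0.95]]
```

>>> move_arm:
  rows:
    - [[-17,-40,2,0.3,1],[-34,-80,3,0.5,1],[-51,-121,5,0.8,1],[-68,-161,7,1,1],[-85,-202,8,1.3,1],[-102,-243,10,1.5,1],[-119,-284,12,1.8,1],[-136,-325,13,2,1],[-153,-366,15,2.3,1],[-170,-407,17,2.5,1],[-187,-447,18,2.7,1],[-201,-482,19,2.87,1]]
  squeeze: 90

```text
time_s: 1.65
eef_pos: [549.3, -190.1, 219.8]
ee_rot: [0.0, -0.691, 0.723, 0.001]
force: [-0.1, -0.2, -0.4]
grip_width: 1.004
```

```bash
python3 - <<'E'
from h import *
s=sense(); print(s["time_s"],s["eef_pos"],q2R(s["ee_rot"]).round(3),s["joints"].round(2),s["dq"].round(2))
c=eyes.capture("wrist"); save(c,"w1"); print(c["xyz"],proj(c,[549.6,-190.8,118]))
E
```

```text
1.65 [ 549.30204556 -190.07906488  219.82228773] [[-0.045 -0.999 -0.001]
 [-0.999  0.045  0.001]
 [-0.001  0.001 -1.   ]] [-0.53  0.45  1.35  0.    1.34  1.08] [ 0.49  0.36 -0.52 -0.    0.15  0.64]
[ 632.39821151 -192.51898631  355.04377553] [255.07719071 196.88802124]
```

View pics/w1.png

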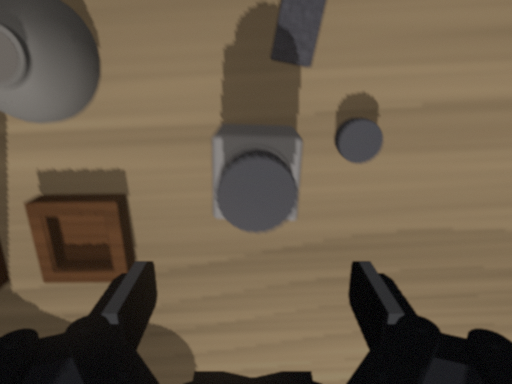

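The wrist view shows the jar's cap at (257,191) and the small loose cap at (359,140), so the gripper is above the right one. I let the arm settle, then measure the position and yaw.

>>> move_arm:
  rows:
    - [[0,0,0,0,1],[0,0,0,0,1]]

```text
time_s: 1.95
eef_pos: [551.2, -187.8, 219.3]
ee_rot: [0.001, -0.692, 0.722, 0.001]
force: [-0.2, -0.6, -0.8]
grip_width: 1.001
```

```bash
python3 - <<'E'
from h import *
s=sense(); print(s["eef_pos"],s["dq"].round(2))
c=eyes.capture("wrist"); save(c,"w2"); print(c["xyz"],cam(c)[2],proj(c,[549.6,-190.8,118]))
im=cv2.resize(c["color"][110:250,190:330],None,fx=4,fy=4,interpolation=cv2.INTER_CUBIC)
cv2.imwrite("pics/w2c.png",cv2.convertScaleAbs(im,alpha=1.8))
E
```

```text
[ 551.20969463 -187.8064509   219.27423881] [-0.01 -0.01  0.   -0.    0.   -0.  ]
[ 634.22319896 -190.33958292  354.54078326] 339.0282476786508 [258.42004032 199.50367966]
```

View pics/w2c.png

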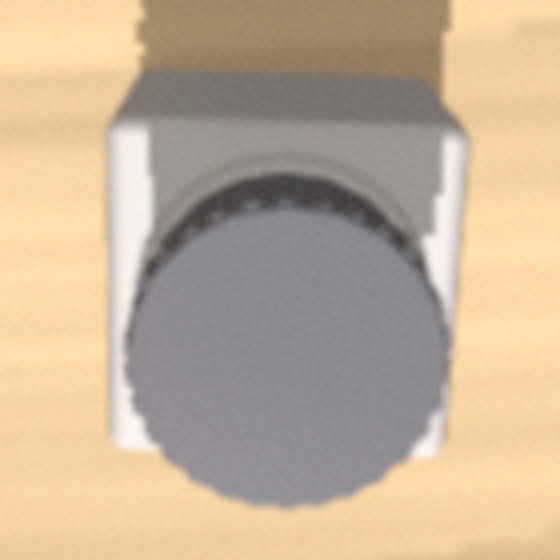

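```bash
python3 - <<'E'
from h import *
c=load("w2"); f=lambda x,y,z: ray(c,190+x/4-.4,110+y/4-.4,z)[:2]
print("cap",f(287,356,118), "diam",f(126,356,118)-f(448,356,118))
P=np.array([f(x,y,76) for x,y in[(109,125),(468,134),(441,456),(113,446)]])
d=np.roll(P,-1,0)-P
print(P.round(1).tolist(),P.mean(0),np.linalg.norm(d,axis=1),np.degrees(np.arctan2(d[:,1],d[:,0])))
E
```

```text
cap [ 550.22196165 -192.99188705] diam [ 2.4120703 59.5271879]
[[587.2, -158.5], [582.3, -232.4], [510.2, -227.1], [515.6, -154.0]] [ 548.84932168 -192.9772657 ] [74.02664706 72.32245863 73.27173447 71.77858959] [-93.78370881 175.80914864  85.79210806  -3.58973621]
```

>>> move_arm:
  rows:
    - [[5,1,20,0,1],[5,1,45,0,1],[5,1,70,0,1],[5,1,95,0,1],[5,1,112,0,1],[5,1,121,0,1],[5,1,123,0,1],[5,1,123,0,1],[5,1,123,0,0.3],[5,1,123,0,-0.4],[5,1,123,0,-1],[5,1,123,0,-1]]
  squeeze: 60

```text
time_s: 3.5
eef_pos: [550.2, -193.2, 97.4]
ee_rot: [0.001, -0.691, 0.723, -0.0]
force: [-1.1, -1.5, 5.2]
grip_width: 0.683
```

>>> move_arm:
  rows:
    - [[0,0,0,0,-1],[0,0,0,0,-1],[0,0,0,0,-1],[0,0,0,0,-1]]
  squeeze: 90

```text
time_s: 4.0
eef_pos: [550.3, -193.2, 97.6]
ee_rot: [0.001, -0.691, 0.722, -0.0]
force: [-1.8, -0.6, 5.1]
grip_width: 0.679
```

>>> move_arm:
  rows:
    - [[0,0,-3,0,-1],[0,0,-8,0,-1],[0,0,-16,0,-1],[0,0,-28,0,-1],[0,0,-42,0,-1],[0,0,-56,0,-1],[0,0,-70,0,-1],[0,0,-82,0,-1],[0,0,-90,0,-1],[0,0,-90,0,-1]]
  squeeze: 90

```text
time_s: 5.25
eef_pos: [550.3, -193.4, 188.0]
ee_rot: [0.001, -0.691, 0.722, -0.001]
force: [-0.5, -0.0, -3.4]
grip_width: 0.677
```

```bash
python3 - <<'E'
from h import *
s=sense(); print(s["eef_pos"],q2R(s["ee_rot"]).round(3).tolist(),s["joints"].round(2),s["wrist_torque"],s["grip_width"])
c=eyes.capture("wrist"); save(c,"w3"); d=eyes.capture("scene"); save(d,"s3")
im=cv2.resize(d["color"][80:240,100:300],(500,400),interpolation=cv2.INTER_CUBIC)
o=np.hstack([cv2.resize(c["color"][100:340,156:356],(300,360)),im[:360]])
cv2.imwrite("pics/c3.png",cv2.convertScaleAbs(o,alpha=1.8))
E
```

```text
[ 550.25114889 -193.41167092  188.00569226] [[-0.044, -0.999, 0.002], [-0.999, 0.044, 0.001], [-0.001, -0.002, -1.0]] [-0.54  0.48  1.39  0.    1.27  1.07] [-0.03461504  0.01947109 -0.02169109] 0.6769474942831498
```

View pics/c3.png

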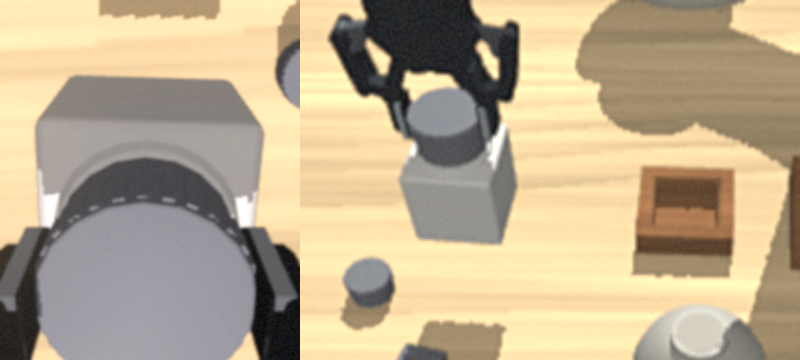

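The jar lifted upright with the cap, its bottom clear of the bench. The scene crop shows it hanging level at about (455,190), so I carry it over the brace.

>>> move_arm:
  rows:
    - [[-7,2,0,0,-1],[-28,7,0,0,-1],[-60,15,0,0,-1],[-99,24,0,0,-1],[-142,35,0,0,-1],[-185,45,0,0,-1],[-227,56,0,0,-1],[-266,65,0,0,-1],[-302,74,0,0,-1],[-330,81,0,0,-1],[-348,85,0,0,-1],[-355,87,0,0,-1]]

```text
time_s: 6.85
eef_pos: [478.1, 166.2, 187.6]
ee_rot: [0.001, -0.692, 0.722, 0.0]
force: [1.1, 0.3, -3.1]
grip_width: 0.677
```

>>> move_arm:
  rows:
    - [[0,0,10,0,-1],[0,0,20,0,-1],[0,0,20,0,-1],[0,0,20,0,-1]]

```text
time_s: 7.35
eef_pos: [478.4, 165.9, 167.7]
ee_rot: [0.001, -0.692, 0.722, 0.0]
force: [-0.1, -0.2, -3.2]
grip_width: 0.677
```

```bash
python3 - <<'E'
from h import *
s=sense(); print(s["eef_pos"],q2R(s["ee_rot"]).round(3).tolist(),s["joints"].round(2),s["dq"].round(2))
c=eyes.capture("wrist"); save(c,"w4"); d=eyes.capture("top"); save(d,"t4")
cv2.imwrite("pics/c4.png",cv2.convertScaleAbs(cv2.resize(c["color"][30:340,100:412],(780,775),interpolation=cv2.INTER_CUBIC)[:600],alpha=1.6))
E
```

```text
[478.36597843 165.8906     167.65551061] [[-0.043, -0.999, 0.001], [-0.999, 0.043, 0.002], [-0.002, -0.001, -1.0]] [0.1  0.34 1.66 0.   1.14 1.71] [ 0.   -0.01 -0.   -0.    0.   -0.  ]
```

View pics/c4.png

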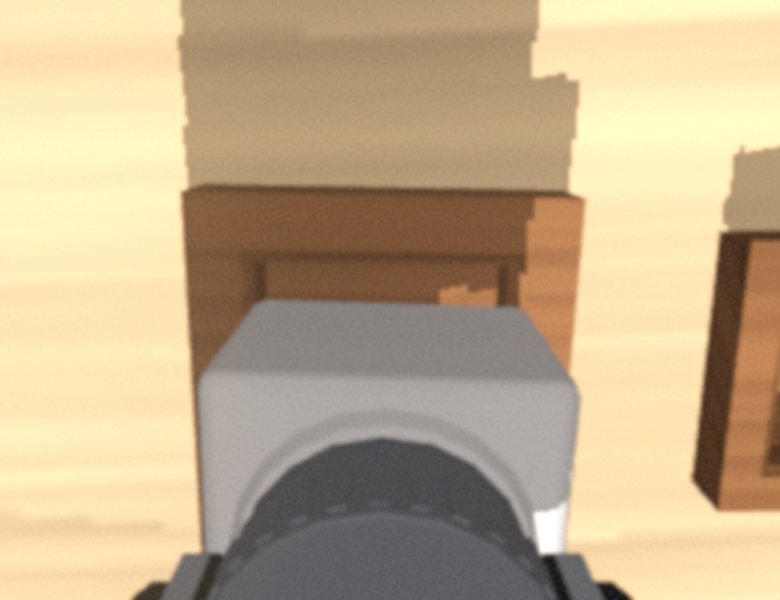

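The far edge of the brace top runs (185,193) to (583,199). The jar's far bottom edge runs (265,300) to (525,308) and its far top edge (203,376) to (578,388). I compare the positions and angles.

```bash
python3 - <<'E'
from h import *
c=load("w4"); f=lambda x,y,z: ray(c,100+x/2.5-.3,30+y/2.5-.3,z)[:2]
for n,a,b,z,h in(("brace",(185,192),(584,199),36,62),("sock outer",(246,254),(523,258),36,44.5),("jar top",(201,376),(579,387),146,38),("jar bot",(262,300),(529,308),70,38)):
    A,B=f(*a,z),f(*b,z); d=B-A; ang=np.arctan2(d[1],d[0])
    n_=np.array([-d[1],d[0]])/np.linalg.norm(d)   # left of (-y) direction = +x
    print(n,A,B,"len",np.linalg.norm(d),"ang",np.degrees(ang),"centre",(A+B)/2-n_*h)
E
```

```text
brace [544.07465347 224.74568818] [536.97462455 102.79344755] len 122.1587467373217 ang -93.33198470429564 centre [478.62944836 167.37309037]
sock outer [524.53374562 207.84883869] [519.7326038  121.24384786] len 86.7379697699144 ang -93.17307205876702 centre [477.70139815 167.00951842]
jar top [516.71012567 200.42749179] [511.51060276 127.52834562] len 73.08433861782045 ang -94.07970586057202 centre [476.20665451 166.68139629]
jar bot [516.36698275 198.93785075] [511.07247935 124.78756072] len 74.3390696596731 ang -94.08412082513671 centre [475.81622978 164.569104  ]
```

>>> move_arm:
  rows:
    - [[-1.4,-1.4,4,-0.13,-1],[-1.4,-1.4,12,-0.13,-1],[-1.4,-1.4,20,-0.13,-1],[-1.4,-1.4,26,-0.13,-1],[-1.4,-1.4,30,-0.13,-1],[-1.4,-1.4,33,-0.13,-1],[-1.4,-1.4,36,-0.13,-1],[-1.4,-1.4,39,-0.13,-1],[-1.4,-1.4,41,-0.13,-1],[-1.4,-1.4,41,-0.13,-1]]

```text
time_s: 8.7
eef_pos: [479.8, 167.5, 126.8]
ee_rot: [0.001, -0.697, 0.717, 0.0]
force: [0.9, 0.2, -3.1]
grip_width: 0.675
```

```bash
python3 - <<'E'
from h import *
s=sense(); print(s["eef_pos"],s["force"],s["wrist_torque"],q2R(s["ee_rot"])[:,0])
E
```

```text
[479.8462131  167.48550456 126.7763656 ] [ 0.91891573  0.17141096 -3.097386  ] [-0.03678376 -0.03169139  0.02482167] [-0.02951811 -0.99956294 -0.00161771]
```

The jar bottom is about 7 mm inside the socket mouth with no contact force. I continue down.

>>> move_arm:
  rows:
    - [[0,0,4,0,-1],[0,0,8,0,-1],[0,0,12,0,-1],[0,0,16,0,-1],[0,0,19,0,-1],[0,0,21,0,-1],[0,0,22.5,0,-1],[0,0,23,0,-1],[0,0,23,0,-1]]

```text
time_s: 9.82
eef_pos: [479.9, 167.5, 103.8]
ee_rot: [0.001, -0.697, 0.717, 0.0]
force: [-0.1, -0.4, -3.2]
grip_width: 0.674
```

```bash
python3 - <<'E'
from h import *
s=sense(); print(s["eef_pos"],s["force"],s["wrist_torque"],s["grip_width"])
E
```

```text
[479.93194027 167.51254319 103.8387634 ] [-0.06030009 -0.37496224 -3.18159252] [-0.07744882 -0.01418431  0.03606699] 0.6741280183843513
```

>>> move_arm:
  rows:
    - [[0,0,0.5,0,-1],[0,0,1,0,-1],[0,0,1.5,0,-1],[0,0,1.5,0,-1]]

```text
time_s: 10.32
eef_pos: [480.3, 167.3, 103.6]
ee_rot: [0.001, -0.697, 0.717, -0.001]
force: [-4.2, -3.3, 10.5]
grip_width: 0.681
```

The jar is on the floor of the socket: contact at TCP z 103.6, as expected. Next I unscrew anticlockwise (negative roll), rising with the thread.

>>> move_arm:
  rows:
    - [[0,0,0,0,-1],[0,0,0,0,-1],[0,0,0,-0.7,-1],[0,0,-0.2,-1.4,-1],[0,0,-0.4,-2.1,-1],[0,0,-0.6,-2.8,-1],[0,0,-0.7,-3.5,-1],[0,0,-0.8,-4.2,-1],[0,0,-1.0,-5,-1],[0,0,-1.2,-6,-1],[0,0,-1.2,-6,-1]]
  squeeze: 110

```text
time_s: 11.7
eef_pos: [480.3, 167.3, 104.9]
ee_rot: [-0.001, 0.884, -0.467, 0.001]
force: [-1.4, -1.7, 3.3]
grip_width: 0.669
```

```bash
python3 - <<'E'
from h import *
s=sense(); x=q2R(s["ee_rot"])[:,0]; print(s["eef_pos"],s["force"],s["wrist_torque"],s["grip_width"],np.degrees(np.arctan2(x[1],x[0])),s["joints"].round(2))
c=eyes.capture("wrist"); save(c,"w5"); d=eyes.capture("scene"); save(d,"s5")
a=cv2.resize(c["color"],(512,384)); b=cv2.resize(d["color"][80:240,240:400],(384,384),interpolation=cv2.INTER_CUBIC)
cv2.imwrite("pics/c5.png",cv2.resize(cv2.convertScaleAbs(np.hstack([a,b]),alpha=1.6),(800,343)))
E
```

```text
[480.31928302 167.2698868  104.89027247] [-1.36348165 -1.65201558  3.34724874] [-0.13791896  0.44646117  0.1264553 ] 0.6687314192008385 -55.725744419505475 [0.1  0.43 1.72 0.   0.99 1.08]
```

View pics/c5.png

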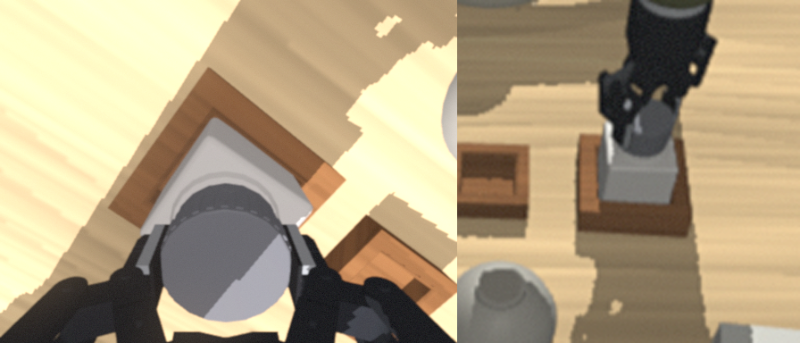

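The jar stays square in the brace while the gripper has turned 36°. I continue by 34°.

>>> move_arm:
  rows:
    - [[0,0,-0.1,-0.8,-1],[0,0,-0.3,-1.6,-1],[0,0,-0.5,-2.3,-1],[0,0,-0.6,-2.9,-1],[0,0,-0.7,-3.4,-1],[0,0,-0.8,-3.9,-1],[0,0,-0.9,-4.4,-1],[0,0,-1.0,-5.0,-1]]

```text
time_s: 12.8
eef_pos: [481.1, 167.8, 107.0]
ee_rot: [-0.002, 0.975, -0.223, 0.002]
force: [-1.6, 2.0, 11.0]
grip_width: 0.671
```

```bash
python3 - <<'E'
from h import *
s=sense(); x=q2R(s["ee_rot"])[:,0]; print(s["eef_pos"],s["force"],s["wrist_torque"],s["grip_width"],np.degrees(np.arctan2(x[1],x[0])),s["joints"].round(2))
E
```

```text
[481.07963956 167.76594755 107.04419587] [-1.60228204  1.97827024 10.97694315] [ 0.28371101  0.51164958 -0.08158057] 0.6706060634171844 -25.791564458987697 [0.1  0.42 1.72 0.   1.   0.55]
```

>>> move_arm:
  rows:
    - [[0,0,-0.1,-0.4,-1],[0,0,-0.3,-0.9,-1],[0,0,-0.3,-0.9,-1]]

```text
time_s: 13.18
eef_pos: [480.9, 168.1, 107.5]
ee_rot: [-0.002, 0.984, -0.178, 0.002]
force: [-4.3, 0.8, 5.6]
grip_width: 0.67
```

```bash
python3 - <<'E'
from h import *
s=sense(); x=q2R(s["ee_rot"])[:,0]; print(s["eef_pos"],s["force"],s["wrist_torque"],s["grip_width"],np.degrees(np.arctan2(x[1],x[0])),s["joints"].round(2))
E
```

```text
[480.91723943 168.07910792 107.53129335] [-4.26444956  0.80332877  5.58592958] [ 0.18997506  0.66836196 -0.0384963 ] 0.669755277938405 -20.492259435303033 [0.1  0.42 1.72 0.   1.   0.46]
```

Turned 71° in all. A test lift tells jar plus cap (about −3.2 N) from the cap alone (about −1.1 N).

>>> move_arm:
  rows:
    - [[0,0,-1,0,-1],[0,0,-2,0,-1],[0,0,-3,0,-1],[0,0,-4,0,-1],[0,0,-5,0,-1],[0,0,-5,0,-1]]

```text
time_s: 13.92
eef_pos: [481.0, 168.1, 112.7]
ee_rot: [-0.002, 0.984, -0.178, 0.003]
force: [0.1, -0.1, -0.2]
grip_width: 0.673
```

```bash
python3 - <<'E'
from h import *
s=sense(); print(s["eef_pos"],s["force"],s["wrist_torque"],s["grip_width"])
E
```

```text
[481.01101793 168.09758166 112.67688684] [ 0.10964553 -0.14644947 -0.18581435] [-0.01766786  0.02219446 -0.00080285] 0.672557222102601
```

>>> move_arm:
  rows:
    - [[0,0,-2,0,-1],[0,0,-5,0,-1],[0,0,-9,0,-1],[0,0,-14,0,-1],[0,0,-18,0,-1],[0,0,-21,0,-1],[0,0,-23,0,-1],[0,0,-23,0,-1],[0,0,-23,0,-1]]

```text
time_s: 15.05
eef_pos: [480.8, 168.0, 135.6]
ee_rot: [-0.002, 0.984, -0.178, 0.002]
force: [-0.2, 0.3, -0.0]
grip_width: 0.674
```

```bash
python3 - <<'E'
from h import *
s=sense(); print(s["eef_pos"],s["force"],s["wrist_torque"],s["grip_width"],s["dq"].round(3))
c=eyes.capture("wrist"); save(c,"w6"); d=eyes.capture("scene"); save(d,"s6")
a=cv2.resize(c["color"],(512,384)); b=cv2.resize(d["color"][80:208,240:368],(384,384),interpolation=cv2.INTER_CUBIC)
cv2.imwrite("pics/c6.png",cv2.resize(cv2.convertScaleAbs(np.hstack([a,b]),alpha=1.6),(800,343)))
E
```

```text
[480.81872221 168.01547184 135.55529528] [-0.24382291  0.32306444 -0.04397754] [-0.03826277 -0.00665692 -0.00527604] 0.6742214502339706 [-0.002  0.    -0.    -0.001  0.    -0.001]
```

View pics/c6.png

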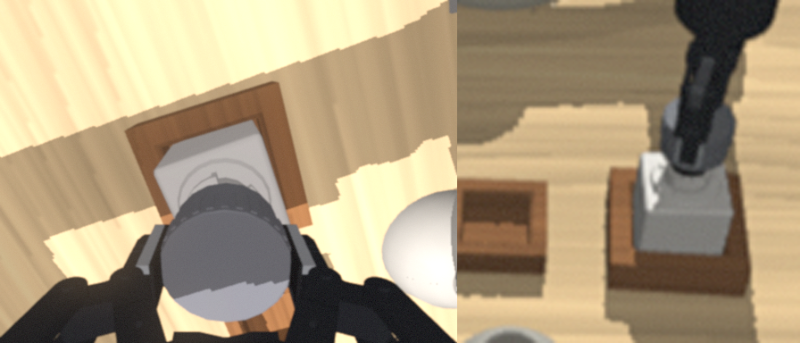

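The cap is held level over the jar with the neck and threads visible, and the jar sits square in the brace. The cap's lower edge is about 18 mm above the rim and 13 mm above the seal. I hand in.

```bash
python3 - <<'E'
from rig import ctrl
print(ctrl.finish_job())
E
```

```text
the job is handed in; nothing more can be done
None
```

The job is done and handed in at about 15 s on the robot's clock, well inside the 45 s limit; no verdict came back.

**What I did:** I gripped the jar by its cap and lowered it into the larger brace. It touched the socket floor at the expected height, TCP z 103.6 mm. I then turned the cap about 71° anticlockwise, rising with the thread, and lifted it straight off.

**Last checks:**
- **Cap:** it is still gripped (opening 0.674) and looks level. By tool height its lower edge is about 18 mm above the rim, clear of the seal.
- **Jar:** the last picture shows it upright and square in the socket, with the neck and threads bare.
- **Force:** it was near 0 N after lift-off, against about −3.2 N when carrying the jar, so the jar was not lifted along.
- **Bowl, mould and brush:** the arm did not go near them, but I did not measure their positions again at the end.

**Limits and disagreements:**
- **Cap rotation:** I inferred the cap's turn on the jar from the gripper's turn, the rise and the clean release. The wrist torque about the vertical read only about 0.1 N m between turns, below the stated 0.4–0.8 N m, so it did not confirm the turning.
- **Brace position:** the top and wrist cameras differed by about 2 mm, which the fit absorbed.

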